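# Chock the run, then let a tin out of the pedal dispenser

### The arm

A 7-joint arm with a two-finger parallel gripper is mounted at the origin on the work surface. World frame = base frame: x ahead of the robot, y to its left, z up, the work surface at z = 0. Lengths are in m, angles in rad, forces in N, time in s.
With the tool pointing down it reaches from about 0.4 to 0.9 m from the base axis. Payload 5.5 kg.
Tool frame: the origin (TCP) lies at the very end of the fingers, on their centre line; the grasp point (between the pads) lies 19 mm behind it (ctrl.grip_depth is the distance from the TCP to the grasp point, in m); z points along the fingers, y is the line along which they close (so a half turn about z gives the same grasp; the last joint's range is limited). The gripper opens to 85 mm and grips with 20 to 120 N. Pads are 22 mm wide; open, the fingers measure 114 mm over their backs; the gripper's body (76 mm by 85 mm) begins 54 mm behind the grasp point. The pads swing forward as they close: fully open they stand 13 mm farther back than shut.
Start: joints at [-1.006, 0.501, -0.427, 1.55, 0.221, 1.138, -0.21], TCP at [0.193, 0.621, 0.231] pointing down, gripper open.
Joint ranges: [-2.88, 2.88], [-0.31, 2.03], [-1.54, 1.56], [0.2, 2.42], [-1.41, 4.55], [0.19, 2.02], [-2.57, 2.57]. Speed limits (rad/s): [2.57, 2.57, 3.14, 3.14, 3.14, 3.14, 3.14].

### API

Orientations are given as a unit quaternion [x, y, z, w].
In Python, from cell import status, imaging, order, ctrl gives the robot as it stands. The module is installed in compiled form; this text tells all that it offers.
- The arm moves only by the tool step_arm, never from a script. Its argument "increments" is a list of rows, each a list of 7 numbers: the shift along the tool's x, y, z as a fraction of full scale, then the turn, a rotation vector about the tool's x, y, z as a fraction of full scale, then the finger opening in mm, from 0 to 85.4. In form: [[x, y, z, ax, ay, az, jaw], ...]. A call has 1 to 20 rows; each row shifts and turns the commanded pose from where the row before left it, along the tool's axes as they then stand; what a row does not reach is not made up. Full scale, the value 1, is 0.04 m for a shift and 120 degrees for a turn. A row lasts 1/10 s, in which the tool goes at most 50 mm and 8.59 degrees, less where a joint would pass 70% of its speed; a pose out of reach is approached as far as the arm can. A call with a number of a shift or a turn outside -1 to 1 is refused whole. A call with a gripper value outside its range is refused whole. The fingers move at their own pace and stop on an object; "grip_force" is the grip in N (left out, the last holds). Time passes only in rows, so rows that do not move let the fingers close. It gives the time, the measured TCP pose, the force, the opening and the grip force at its end, in the units of the state.
- status.read_state(): the state, without advancing time (a new reading comes with each control period).
- imaging.read_camera(name): name is "scene" or "top"; returns a dict with "frame" (480x640x3 uint8, red, green, blue), "z_map" (480x640 float32, m along the optical axis (not along the pixel's ray), 0 where there is no reading), "fov_y" (degrees; the focal length in pixels is half the picture's height over the tangent of half this angle, whatever the lens; pixels are square), "cx", "cy" (the principal point, pixels), "R" (3x3) and "t" (3): a world point X has camera coordinates R X + t. Camera axes: x right, y down, z forward; pixel columns grow to the right and rows downward; lengths in m; the calibration is good to about 2 mm. A picture is of the moment at which its call begins.
- order.finish_job(): hands the job in; it is judged then, once.
The state is a dict: "time": time; "joint_positions": joint angles; "dq": joint speeds; "joint_torque": joint torques, N m; "tcp_pos": TCP position; "eef_rot": TCP orientation; "contact_force": force on the tool from outside, world axes, zero at the start; "moment": the same for the moment, N m; "gripper_width": opening from 0.0 (shut) to 1.0 (fully open); "finger_force": force on a finger pad.
Only numpy, scipy, OpenCV 4.12 (cv2) and the standard library are available. Lean on these libraries where they do the work, as an engineer would, in place of code of your own. Each camera call takes 0.05 s, during which the arm holds its last target. There are 200 camera calls.

### The job

Let the blue tin out of the clear pedal dispenser without it rolling away: take the orange chock from its cradle and set it down gently (not dropped) on the floor of the recess across the dispenser's run, its long side across the run with its ends in the recess. Then press the red pedal right down with the fingers, keep it down until the tin has rolled against the chock, and ease the pedal back up slowly so that the lid closes without slamming. Leave the tin resting against the chock, and leave the other things on the bench where they are.

Things in the scene. Friction and masses are not known exactly. Their poses are not given: they have to be found in the camera images.
- dispenser: Fixed dispenser: white channel (the run) with a clear box over its upper end. Origin on the bench; x across the run, +y down the run (the way the tin rolls), pedal on the -x side. Run 54 mm wide, walls 15 mm thick, tops 68 mm above the bench. From the box's back wall (y -115 mm) to the open end (y +165). Floor slopes 6 deg, 28 to 8 mm high, until y +73, then level.
- chock_bay (a point): Centre of the chock recess, on its black floor, at (0, +100, 8) mm in the dispenser frame, same axes. From y +73 to +127 both run walls are cut back inside, so the recess is 72 mm wide in x and 54 mm long in y; its outer walls, 6 mm thick, still stand 68 mm above the bench.
- pedal: Pedal lever, dark arm with a red pad. Origin on its pivot, at (-60, -70, 38) mm in the dispenser frame; the arm points to the dispenser's -x and rises outwards. Pressing swings it down 0.45 rad to a stop. Sprung: about 4 N at the pad to start, 9 N fully down. Let go, it flies back and the lid slams.
- pedal_pad (a point): Centre of the top of the red pedal pad, 40 mm (dispenser x) by 52 mm (y). At rest at (-138, -70, 67) mm in the dispenser frame; fully pressed it is 37 mm lower and 5 mm farther from the box. Moves with the pedal.
- lid (a joint): Angle of the clear lid, rad: 0 shut, 0.63 fully up with the pedal at its stop (1.4 times the pedal's turn). Hinged at the back of the box. It must not shut faster than 2 rad/s: easing the pad up at 30 mm/s is about 0.6 rad/s.
- lid_front (a point): Middle of the lid's front edge, on top; shut, it is 123 mm above the bench at y -25 mm in the dispenser frame. The flap hanging below it holds the tin back and lets it pass from about 0.4 rad. The clear box is 95 mm long (y -120 to -25) and 86 mm wide. Moves with the lid.
- tin: Blue-banded closed steel tin, 66 mm diameter, 50 mm long, about 0.25 kg, lying across the run in the clear box behind the lid's flap. Origin at its centre, x along its axis; it turns about x as it rolls. At the start its centre is near y -66 mm of the dispenser, against the chock near y +45 mm.
- chock: Loose orange block, 64 mm (its x) by 44 mm (its y) by 50 mm high, about 0.16 kg; origin at the centre of its underside. At the start it stands in the cradle, x along the cradle's x. In the recess its x lies along the dispenser's x (either way round). There the run's walls leave no room for fingers at its 64 mm ends: hold it over its 44 mm faces.
- cradle: Fixed dark U cradle for the chock, origin on the bench under its centre: base 4 mm, two walls along its x (44 mm long, 8 thick, 50 apart inside, 56 high), open at both x ends, where the chock sticks out 10 mm. Here the chock can be gripped only over its 64 mm ends, so put it down on the free bench and take it again a quarter turn round.
- spare_tin: Bystander: green-banded tin, 66 mm diameter, 50 mm high, standing on end. Origin at its centre.
- screw_dispenser: Bystander: clear push dispenser of screws with a black plunger, 68 mm diameter, 117 mm high. Origin at the centre of its underside.
- drill_guide: Bystander: white plastic drill guide, 100 x 45 x 30 mm. Origin at the centre of its underside.
- steel_square: Bystander: flat steel square, 4 mm thick, legs 200 mm (its y) and 106 mm (its x). Origin under the middle of the long leg.
- acrylic_box: Bystander: empty open clear acrylic box, 100 x 130 x 60 mm. Origin at the centre of its underside.
- tape_measure: Bystander: yellow tape measure, 68 x 34 x 62 mm. Origin at the centre of its underside.
- screwdriver: Bystander: screwdriver lying along its x, about 200 mm long, red handle to -x; origin under its middle.
Mind the look-alikes: they are no part of the job. Of the things like the chock, leave any that is pink or turquoise; of the rest the smaller one is meant.

How it is judged:
By the outcome, as a careful person would: the job done as asked, in the order asked, and still so for the second after the job is handed in, with the robot touching nothing.
It also fails if it takes over 64 s, if anything falls off the work surface, if the arm or the gripper's body presses on something with over 40 N, if the wrist force passes 120 N, or if a joint passes its speed limit or range.

## Working session

There is one attempt and no reset: what is moved stays moved. The work goes in short steps, Python scripts to look and compute and a tool call to move; the robot and the scene stay as the last step left them, time stands still between calls to the robot, and variables do not carry over. Pictures are saved under pics/ and viewed, at most 10 in all, crops included, and the job is handed in when it is done.

Besides the shell and the picture viewer there is one more tool, called after "Call:" in YAML: its name, and indented under it one key for each argument. step_arm: Moves the arm, as the interface text tells. Its arguments: {"type":"object","properties":{"increments":{"type":"array","items":{"type":"array","items":{"type":"number"}}},"grip_force":{"type":"number"}},"required":["increments"]}

```bash
mkdir -p pics
cat > h.py <<'E'
import numpy as np, cv2
from cell import status, imaging, order, ctrl
from scipy.spatial.transform import Rotation as Ro
def cam(n):
    c=imaging.read_camera(n); c['f']=240/np.tan(np.radians(c['fov_y'])/2); return c
def ray(c,u,v,z):
    d=c['R'].T@np.array([(u-c['cx'])/c['f'],(v-c['cy'])/c['f'],1]); o=-c['R'].T@c['t']
    return o+d*(z-o[2])/d[2]
def cloud(c):
    v,u=np.mgrid[:480,:640]; Z=c['z_map']
    P=np.stack([(u-c['cx'])/c['f']*Z,(v-c['cy'])/c['f']*Z,Z],-1)
    return (P-c['t'])@c['R']
def proj(c,X):
    p=c['R']@np.array(X)+c['t']; return p[:2]/p[2]*c['f']+[c['cx'],c['cy']]
E
python3 - <<'E'
from h import *
for n in('top','scene'):
    c=cam(n); cv2.imwrite(f'pics/{n}0.png',c['frame'][:,:,::-1]); print(n,c['fov_y'],c['cx'],c['cy'],-c['R'].T@c['t'],c['R'].round(3).tolist())
print(status.read_state())
E
```

```text
top 52.57182077990088 316.01768097358644 235.92601889063405 [0.45721398 0.05730241 1.22786437] [[0.025, -1.0, -0.017], [-0.994, -0.023, -0.111], [0.11, 0.019, -0.994]]
scene 56.941224477214554 315.7542748232028 233.18899131510193 [ 1.26625418 -0.26864268  0.72163826] [[0.43, 0.903, 0.005], [0.559, -0.262, -0.786], [-0.709, 0.341, -0.618]]
{'time': 0.1, 'joint_positions': array([-1.00581073,  0.50181176, -0.42678661,  1.55131982,  0.22082341,
        1.13831022, -0.21032876]), 'dq': array([ 0.00094579,  0.0001906 , -0.00038945, -0.00065748, -0.00082208,
        0.00107665, -0.00028289]), 'joint_torque': array([-1.15795014e-02, -5.70814669e+01, -5.83848283e+00, -2.81750268e+01,
        1.05722935e-02,  5.59632696e-03,  5.33786050e-06]), 'tcp_pos': array([0.19306903, 0.62001605, 0.23033573]), 'eef_rot': array([ 1.50317827e-01,  9.88637319e-01, -8.82197169e-04, -1.57609116e-04]), 'contact_force': array([ 0.54986544, -0.75391529,  0.31542586]), 'moment': array([-0.04607042,  0.00197917, -0.00567616]), 'finger_force': 0.0, 'gripper_width': 1.0022242975128268}
```

View pics/top0.png

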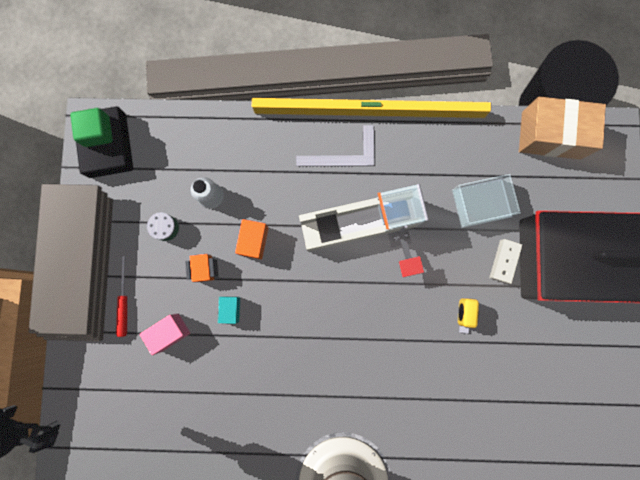

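View pics/scene0.png

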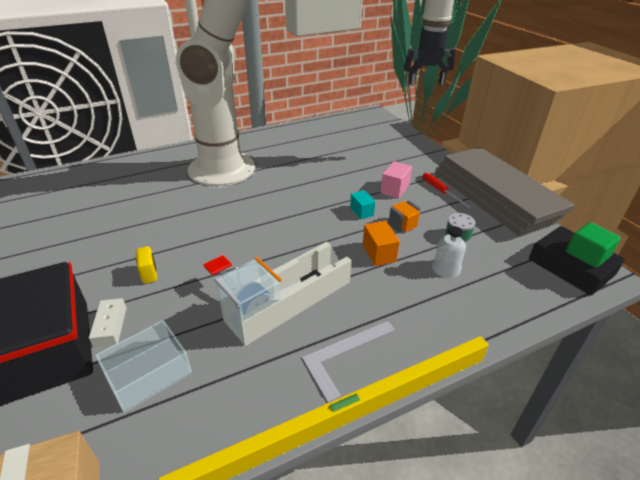

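Top view: small orange chock in its cradle at (200,268), large orange look-alike at (251,239), dispenser run from (428,200) to (302,240), with the recess at (328,226) and the red pad at (411,267). The scene view agrees with this.

```bash
cat > m.py <<'E'
from h import *
c=cam('top'); P=cloud(c); F=c['frame']; hsv=cv2.cvtColor(F,cv2.COLOR_RGB2HSV)
def roi(m,u0,u1,v0,v1):
    o=np.zeros_like(m); o[v0:v1,u0:u1]=m[v0:v1,u0:u1]; return o
def rect(m,z,name):
    pts=np.argwhere(m)[:,::-1]; W=np.array([ray(c,u,v,z)[:2] for u,v in pts])
    r=cv2.minAreaRect((W*1000).astype(np.float32)); print(name,len(pts),'c',np.round(r[0],1),'size',np.round(r[1],1),'ang',round(r[2],1),'mean',(W.mean(0)*1000).round(1),'depthz',np.median(P[m][:,2]).round(4)); return r
org=(hsv[...,0]>5)&(hsv[...,0]<18)&(hsv[...,1]>180)
h=P[...,2]
m=roi(org,180,225,250,290)&(abs(h-.054)<.006); rect(m,.054,'chock')
m=roi(org,230,275,210,265)&(abs(h-.06)<.03); rect(m,np.percentile(h[m],60),'big')
red=((hsv[...,0]<5)|(hsv[...,0]>174))&(hsv[...,1]>150)
m=roi(red,385,440,245,290)&(abs(h-.067)<.012); rect(m,.067,'pad')
m=roi(abs(h-.068)<.005,290,440,180,255); m=m&(hsv[...,1]<60); r=rect(m,.068,'walls')
cv2.imwrite('pics/w.png',m*255)
m=roi((abs(h-.008)<.008)&(hsv[...,2]<60),300,350,205,250); rect(m,.008,'black')
m=roi((abs(h-.056)<.004)&~org,180,225,250,290); rect(m,.056,'cradlewalls')
for n,b in dict(teal=(215,243,292,328),spare=(145,180,210,242),screw=(188,215,175,210)).items():
    m=roi((h>.02),b[0],b[1],b[2],b[3]); print(n,(P[m].mean(0)*1000).round(),np.percentile(h[m],90))
E
python3 m.py
```

```text
chock 437 c [503.4 360.6] size [61.  46.1] ang 8.1 mean [503.5 360.1] depthz 0.0545
big 801 c [575.2 235.6] size [63.8 83.5] ang 80.4 mean [574.8 237.7] depthz 0.067
pad 321 c [ 518.  -147.5] size [37.  48.6] ang 14.2 mean [ 518.2 -147.4] depthz 0.0671
walls 869 c [628.8 -22.3] size [ 87.9 277.9] ang 13.1 mean [621.1   8.2] depthz 0.0681
black 315 c [622.   53.6] size [45.1 49.3] ang 14.1 mean [623.7  52.8] depthz 0.0086
cradlewalls 156 c [504.9 359.8] size [62.8 67.4] ang 9.5 mean [506.1 359.2] depthz 0.0558
teal [406. 285.  55.] 0.052652326989732316
spare [604. 457.  55.] 0.05361181430938941
screw [685. 349.  94.] 0.11771583431099072[ WARN:0@1.349] global loadsave.cpp:1063 imwrite_ Unsupported depth image for selected encoder is fallbacked to CV_8U.
```

Call:
step_arm:
  increments:
    - [0, 0, 0, 0, 0, 0.067, 85]
    - [0, 0, 0, 0, 0, 0.067, 85]
    - [0, 0, 0, 0, 0, 0.067, 85]
    - [0, 0, 0, 0, 0, 0.067, 85]
    - [0, 0, 0, 0, 0, 0.067, 85]
    - [0, 0, 0, 0, 0, 0.067, 85]
    - [0, 0, 0, 0, 0, 0.067, 85]
    - [0, 0, 0, 0, 0, 0.067, 85]
    - [-0.63, 0.56, 0, 0, 0, 0, 85]
    - [-0.63, 0.56, 0, 0, 0, 0, 85]
    - [-0.63, 0.56, 0, 0, 0, 0, 85]
    - [-0.63, 0.56, 0, 0, 0, 0, 85]
    - [-0.63, 0.56, 0, 0, 0, 0, 85]
    - [-0.63, 0.56, 0, 0, 0, 0, 85]
    - [-0.63, 0.56, 0, 0, 0, 0, 85]
    - [-0.63, 0.56, 0, 0, 0, 0, 85]
    - [-0.63, 0.56, 0, 0, 0, 0, 85]
    - [-0.63, 0.56, 0, 0, 0, 0, 85]
    - [-0.63, 0.56, 0, 0, 0, 0, 85]
    - [-0.63, 0.56, 0, 0, 0, 0, 85]
  grip_force: 40

```text
time: 2.15
tcp_pos: [0.5039, 0.3596, 0.231]
eef_rot: [0.653, 0.757, -0.0, -0.0]
contact_force: [0.6, -0.2, -0.3]
gripper_width: 0.993
finger_force: 0.0
```

```bash
cat >> h.py <<'E'
def go(x,y,z,yaw=None):
    s=status.read_state(); R=Ro.from_quat(s['eef_rot']).as_matrix(); p=s['tcp_pos']
    cy=np.degrees(np.arctan2(R[1,1],R[0,1])); print('t',s['time'],'tcp',(p*1000).round(1),'yaw_y',cy.round(2),'tilt',np.degrees(np.arccos(-R[2,2])).round(2),'w',s['gripper_width'],'F',s['contact_force'].round(1),'ff',s['finger_force'])
    print('q',s['joint_positions'].round(2))
    print('full-scale shift now',(R.T@(np.array([x,y,z])-p)/.04).round(3))
    if yaw is not None:
        d=(yaw-cy+90)%180-90; R2=Ro.from_euler('z',d,degrees=True).as_matrix()@R
        print('turn az',round(-d/120,4),'shift after turn',(R2.T@(np.array([x,y,z])-p)/.04).round(3))
E
python3 -c "
from h import *
go(.5035,.3603,.021,8.5)"
```

```text
t 2.15 tcp [503.9 359.6 231. ] yaw_y 8.4 tilt 0.04 w 0.9930574561405359 F [ 0.6 -0.2 -0.3] ff 0.0
q [-0.61  0.41 -0.07  1.64  0.03  1.09 -0.54]
full-scale shift now [ 2.00e-02 -5.00e-03  5.25e+00]
turn az -0.0009 shift after turn [ 2.00e-02 -5.00e-03  5.25e+00]
```

Call:
step_arm:
  increments:
    - [0.02, 0, 0.8, 0, 0, 0, 85]
    - [0, 0, 0.8, 0, 0, 0, 85]
    - [0, 0, 0.8, 0, 0, 0, 85]
    - [0, 0, 0.6, 0, 0, 0, 85]
    - [0, 0, 0.45, 0, 0, 0, 85]
    - [0, 0, 0.45, 0, 0, 0, 85]
    - [0, 0, 0.45, 0, 0, 0, 85]
    - [0, 0, 0.45, 0, 0, 0, 85]
    - [0, 0, 0.45, 0, 0, 0, 85]
    - [0, 0, 0, 0, 0, 0, 85]
    - [0, 0, 0, 0, 0, 0, 55]
    - [0, 0, 0, 0, 0, 0, 55]
    - [0, 0, 0, 0, 0, 0, 55]
    - [0, 0, 0, 0, 0, 0, 55]
    - [0, 0, 0, 0, 0, 0, 55]
    - [0, 0, 0, 0, 0, 0, 55]
  grip_force: 40

```text
time: 3.75
tcp_pos: [0.5036, 0.3619, 0.0223]
eef_rot: [0.653, 0.757, 0.001, 0.0]
contact_force: [-1.1, -0.9, 6.3]
gripper_width: 0.739
finger_force: 46.0
```

Call:
step_arm:
  increments:
    - [0, 0, -0.2, 0, 0, 0, 55]
    - [0, 0, -0.4, 0, 0, 0, 55]
    - [0, 0, -0.4, 0, 0, 0, 55]
    - [0, 0, -0.5, 0, 0, 0, 55]
    - [0, 0, -0.5, 0, 0, 0, 55]
    - [0, 0, -0.5, 0, 0, 0, 55]
    - [0, 0, 0, 0, 0, 0, 55]
    - [0, 0, 0, 0, 0, 0, 55]

```text
time: 4.55
tcp_pos: [0.5035, 0.3617, 0.1223]
eef_rot: [0.654, 0.757, 0.001, 0.0]
contact_force: [-0.1, 0.2, -2.0]
gripper_width: 0.737
finger_force: 45.4
```

```bash
python3 -c "
from h import *
go(.46,.16,.0195)"
```

```text
t 4.55 tcp [503.5 361.7 122.3] yaw_y 8.38 tilt 0.11 w 0.7372657477406186 F [-0.1  0.2 -2. ] ff 45.40590226650238
q [-0.62  0.53 -0.07  1.73  0.04  0.88 -0.56]
full-scale shift now [-4.834 -1.815  2.563]
```

Call:
step_arm:
  increments:
    - [-0.3, -0.115, 0, 0, 0, 0, 55]
    - [-0.5, -0.18, 0, 0, 0, 0, 55]
    - [-0.5, -0.19, 0, 0, 0, 0, 55]
    - [-0.5, -0.19, 0, 0, 0, 0, 55]
    - [-0.5, -0.19, 0, 0, 0, 0, 55]
    - [-0.5, -0.19, 0, 0, 0, 0, 55]
    - [-0.5, -0.19, 0, 0, 0, 0, 55]
    - [-0.5, -0.19, 0, 0, 0, 0, 55]
    - [-0.5, -0.19, 0, 0, 0, 0, 55]
    - [-0.3, -0.115, 0.3, 0, 0, 0, 55]
    - [-0.2, -0.08, 0.6, 0, 0, 0, 55]
    - [0, 0, 0.6, 0, 0, 0, 55]
    - [0, 0, 0.5, 0, 0, 0, 55]
    - [0, 0, 0.3, 0, 0, 0, 55]
    - [0, 0, 0.1, 0, 0, 0, 55]
    - [0, 0, 0.06, 0, 0, 0, 55]
    - [0, 0, 0.05, 0, 0, 0, 55]
    - [0, 0, 0.04, 0, 0, 0, 55]
    - [0, 0, 0, 0, 0, 0, 55]

```text
time: 6.45
tcp_pos: [0.4594, 0.1611, 0.0197]
eef_rot: [0.653, 0.757, 0.0, 0.0]
contact_force: [-0.3, -0.7, -0.6]
gripper_width: 0.738
finger_force: 45.3
```

Call:
step_arm:
  increments:
    - [0, 0, 0.02, 0, 0, 0, 55]
    - [0, 0, 0.02, 0, 0, 0, 55]
    - [0, 0, 0, 0, 0, 0, 55]
    - [0, 0, 0, 0, 0, 0, 70]
    - [0, 0, 0, 0, 0, 0, 85]
    - [0, 0, 0, 0, 0, 0, 85]
    - [0, 0, 0, 0, 0, 0, 85]
    - [0, 0, -0.4, 0, 0, 0, 85]
    - [0, 0, -0.6, 0, 0, 0, 85]
    - [0, 0, -0.8, 0, 0, 0, 85]
    - [0, 0, -0.8, 0, 0, 0, 85]

```text
time: 7.55
tcp_pos: [0.4585, 0.1607, 0.1224]
eef_rot: [0.653, 0.757, -0.001, -0.0]
contact_force: [0.4, 0.9, 0.3]
gripper_width: 0.995
finger_force: 0.0
```

```bash
python3 -c "
from h import *
go(.46,.16,.0195,98.4)"
```

```text
t 7.55 tcp [458.5 160.7 122.4] yaw_y 8.39 tilt 0.07 w 0.9946302060102212 F [0.4 0.9 0.3] ff 0.0
q [-0.36  0.33 -0.04  2.06  0.02  0.76 -0.26]
full-scale shift now [-0.022  0.037  2.572]
turn az 0.7499 shift after turn [0.034 0.026 2.572]
```

Call:
step_arm:
  increments:
    - [0, 0, 0, 0, 0, -0.068, 85]
    - [0, 0, 0, 0, 0, -0.068, 85]
    - [0, 0, 0, 0, 0, -0.068, 85]
    - [0, 0, 0, 0, 0, -0.068, 85]
    - [0, 0, 0, 0, 0, -0.068, 85]
    - [0, 0, 0, 0, 0, -0.068, 85]
    - [0, 0, 0, 0, 0, -0.068, 85]
    - [0, 0, 0, 0, 0, -0.068, 85]
    - [0, 0, 0, 0, 0, -0.068, 85]
    - [0, 0, 0, 0, 0, -0.068, 85]
    - [0, 0, 0, 0, 0, -0.07, 85]
    - [0, 0, 0, 0, 0, 0, 85]

```text
time: 8.75
tcp_pos: [0.459, 0.1608, 0.1215]
eef_rot: [-0.074, 0.997, 0.0, -0.0]
contact_force: [-1.5, -0.5, 0.2]
gripper_width: 0.992
finger_force: 0.0
```

```bash
python3 -c "
from h import *
go(.4592,.1609,.0185,98.4)"
```

```text
t 8.75 tcp [459.  160.8 121.5] yaw_y 98.45 tilt 0.03 w 0.9922307552930861 F [-1.5 -0.5  0.2] ff 0.0
q [-0.08  0.35 -0.36  2.05  0.18  0.77  1.17]
full-scale shift now [-8.000e-03  2.000e-03  2.576e+00]
turn az 0.0004 shift after turn [-8.000e-03  2.000e-03  2.576e+00]
```

Call:
step_arm:
  increments:
    - [0, 0, 0.6, 0, 0, 0, 85]
    - [0, 0, 0.6, 0, 0, 0, 85]
    - [0, 0, 0.5, 0, 0, 0, 85]
    - [0, 0, 0.45, 0, 0, 0, 85]
    - [0, 0, 0.3, 0, 0, 0, 85]
    - [0, 0, 0.12, 0, 0, 0, 85]
    - [0, 0, 0, 0, 0, 0, 85]
    - [0, 0, 0, 0, 0, 0, 35]
    - [0, 0, 0, 0, 0, 0, 35]
    - [0, 0, 0, 0, 0, 0, 35]
    - [0, 0, 0, 0, 0, 0, 35]
    - [0, 0, 0, 0, 0, 0, 35]
    - [0, 0, 0, 0, 0, 0, 35]
    - [0, 0, 0, 0, 0, 0, 35]
    - [0, 0, 0, 0, 0, 0, 35]
  grip_force: 40

```text
time: 10.25
tcp_pos: [0.4599, 0.161, 0.0198]
eef_rot: [-0.073, 0.997, 0.0, 0.001]
contact_force: [-2.2, -1.0, 5.9]
gripper_width: 0.507
finger_force: 42.0
```

Call:
step_arm:
  increments:
    - [0, 0, -0.2, 0, 0, 0, 35]
    - [0, 0, -0.5, 0, 0, 0, 35]
    - [0, 0, -0.6, 0, 0, 0, 35]
    - [0, 0, -0.6, 0, 0, 0, 35]
    - [0, 0, -0.6, 0, 0, -0.021, 35]
    - [0, 0, -0.4, 0, 0, -0.022, 35]
    - [0, 0, 0, 0, 0, 0, 35]

```text
time: 10.95
tcp_pos: [0.4606, 0.1615, 0.1373]
eef_rot: [-0.118, 0.993, 0.0, 0.002]
contact_force: [0.7, -0.1, -1.8]
gripper_width: 0.505
finger_force: 41.2
```

```bash
python3 -c "
from h import *
go(.612,.050,.13,103.5)
c=cam('top'); F=c['frame']; cv2.imwrite('pics/a.png',cv2.resize(F[150:350,150:450,::-1],None,fx=2.5,fy=2.5))
P=cloud(c); hsv=cv2.cvtColor(F,cv2.COLOR_RGB2HSV); h=P[...,2]
# walls in dispenser frame under current estimate
th=np.radians(13.5); o=np.array([.612,.050])-.1*np.array([-np.sin(th),np.cos(th)])
m=(abs(h-.068)<.004)&(hsv[...,1]<70); m[:180]=0;m[260:]=0;m[:,:290]=0;m[:,445:]=0
v,u=np.nonzero(m); W=np.array([ray(c,a,b,.068)[:2] for a,b in zip(u,v)])-o
L=W@np.array([[np.cos(th),-np.sin(th)],[np.sin(th),np.cos(th)]])*1000
for y0 in range(-20,170,15):
    s=L[(L[:,1]>=y0)&(L[:,1]<y0+15)][:,0]; a=s[s<0]; b=s[s>0]
    print(y0,len(s),[x.round(1) for t in(a,b) if len(t) for x in (t.min(),t.max())])
print('yend',np.percentile(L[:,1],[98,99,100]))
"
```

```text
t 10.95 tcp [460.6 161.5 137.3] yaw_y 103.57 tilt 0.27 w 0.505278511003703 F [ 0.7 -0.1 -1.8] ff 41.2355500459671
q [-0.06  0.33 -0.39  2.04  0.18  0.8   1.25]
full-scale shift now [-3.023 -3.598  0.197]
turn az 0.0006 shift after turn [-3.028 -3.594  0.197]
-20 74 [np.float64(-41.1), np.float64(-26.5), np.float64(27.0), np.float64(42.7)]
-5 73 [np.float64(-41.8), np.float64(-26.6), np.float64(27.1), np.float64(42.5)]
10 74 [np.float64(-42.1), np.float64(-27.0), np.float64(27.3), np.float64(42.1)]
25 75 [np.float64(-42.0), np.float64(-26.8), np.float64(26.6), np.float64(42.3)]
40 70 [np.float64(-42.1), np.float64(-27.0), np.float64(27.3), np.float64(42.1)]
55 74 [np.float64(-42.5), np.float64(-27.3), np.float64(25.6), np.float64(41.8)]
70 39 [np.float64(-42.3), np.float64(-27.7), np.float64(27.1), np.float64(41.6)]
85 30 [np.float64(-42.0), np.float64(-36.4), np.float64(35.4), np.float64(41.2)]
100 31 [np.float64(-43.1), np.float64(-37.6), np.float64(35.2), np.float64(41.4)]
115 43 [np.float64(-43.0), np.float64(-27.8), np.float64(26.9), np.float64(41.2)]
130 72 [np.float64(-43.3), np.float64(-28.2), np.float64(25.2), np.float64(40.9)]
145 72 [np.float64(-43.2), np.float64(-28.3), np.float64(25.7), np.float64(40.7)]
160 22 [np.float64(-43.0), np.float64(-30.2), np.float64(26.4), np.float64(39.3)]
yend [160.60495386 162.49337498 164.53744781]
```

View pics/a.png

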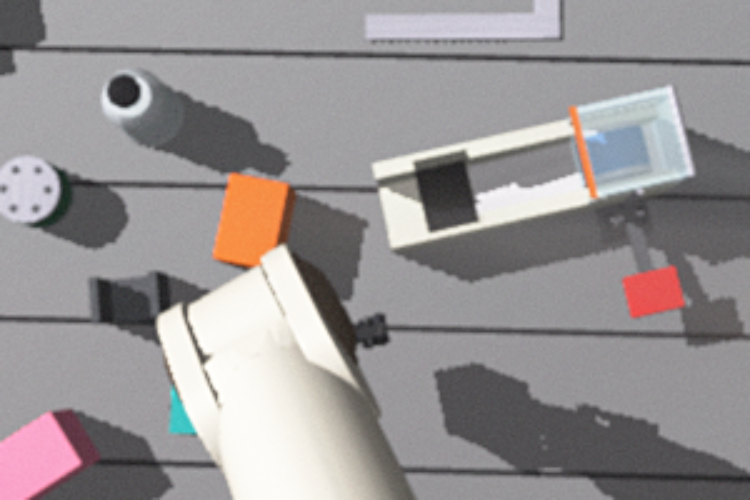

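Call:
step_arm:
  increments:
    - [-0.15, -0.18, 0, 0, 0, -0.0036, 35]
    - [-0.3, -0.36, 0, 0, 0, 0, 35]
    - [-0.3, -0.36, 0, 0, 0, 0, 35]
    - [-0.3, -0.36, 0, 0, 0, 0, 35]
    - [-0.3, -0.36, 0, 0, 0, 0, 35]
    - [-0.3, -0.36, 0, 0, 0, 0, 35]
    - [-0.3, -0.36, 0, 0, 0, 0, 35]
    - [-0.3, -0.36, 0, 0, 0, 0, 35]
    - [-0.3, -0.36, 0, 0, 0, 0, 35]
    - [-0.3, -0.36, 0, 0, 0, 0, 35]
    - [-0.13, -0.2, 0, 0, 0, 0, 35]
    - [0, 0, 0, 0, 0, 0, 35]
    - [0, 0, 0, 0, 0, 0, 35]

```text
time: 12.3
tcp_pos: [0.6091, 0.0494, 0.1344]
eef_rot: [-0.122, 0.993, 0.0, -0.001]
contact_force: [-0.3, 0.0, -1.2]
gripper_width: 0.513
finger_force: 41.2
```

```bash
python3 -c "
from h import *
go(.6112,.0498,.0295,104)
c=cam('scene'); F=c['frame']; cv2.imwrite('pics/b.png',cv2.resize(F[150:350,180:420,::-1],None,fx=3,fy=3))
"
```

```text
t 12.3 tcp [609.1  49.4 134.4] yaw_y 103.97 tilt 0.08 w 0.5132514058476146 F [-0.3  0.  -1.2] ff 41.23546242713928
q [ 0.12  0.53 -0.32  1.74  0.2   0.91  1.53]
full-scale shift now [-0.057 -0.004  2.622]
turn az -0.0002 shift after turn [-0.057 -0.004  2.622]
```

View pics/b.png

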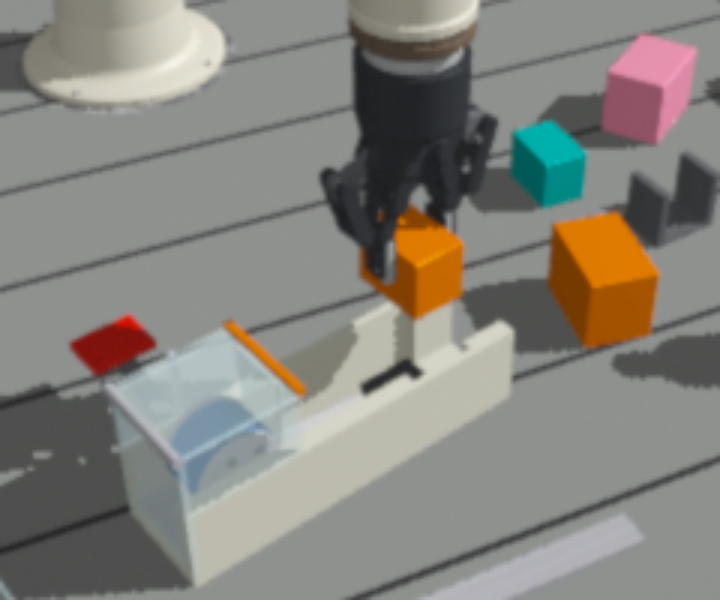

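The chock hangs square above the recess, gripped over its 44 mm faces. Next I lower it.

Call:
step_arm:
  increments:
    - [-0.05, 0, 0.3, 0, 0, 0, 35]
    - [0, 0, 0.4, 0, 0, 0, 35]
    - [0, 0, 0.3, 0, 0, 0, 35]
    - [0, 0, 0.3, 0, 0, 0, 35]
    - [0, 0, 0.3, 0, 0, 0, 35]
    - [0, 0, 0.3, 0, 0, 0, 35]
    - [0, 0, 0.2, 0, 0, 0, 35]
    - [0, 0, 0.2, 0, 0, 0, 35]
    - [0, 0, 0.1, 0, 0, 0, 35]
    - [0, 0, 0.1, 0, 0, 0, 35]
    - [0, 0, 0.05, 0, 0, 0, 35]
    - [0, 0, 0, 0, 0, 0, 35]
    - [0, 0, 0, 0, 0, 0, 35]

```text
time: 13.65
tcp_pos: [0.6119, 0.0497, 0.0332]
eef_rot: [-0.122, 0.993, 0.0, 0.0]
contact_force: [-0.4, -0.6, -1.3]
gripper_width: 0.503
finger_force: 41.2
```

Call:
step_arm:
  increments:
    - [0, 0, 0.04, 0, 0, 0, 35]
    - [0, 0, 0.04, 0, 0, 0, 35]
    - [0, 0, 0.02, 0, 0, 0, 35]
    - [0, 0, 0, 0, 0, 0, 35]

```text
time: 14.05
tcp_pos: [0.6115, 0.0496, 0.0287]
eef_rot: [-0.122, 0.993, 0.0, -0.0]
contact_force: [-0.2, 0.6, -0.9]
gripper_width: 0.51
finger_force: 41.2
```

Call:
step_arm:
  increments:
    - [0, 0, 0.02, 0, 0, 0, 35]
    - [0, 0, 0.02, 0, 0, 0, 35]
    - [0, 0, 0, 0, 0, 0, 35]

```text
time: 14.35
tcp_pos: [0.6117, 0.0497, 0.0279]
eef_rot: [-0.122, 0.993, -0.0, 0.0]
contact_force: [-2.4, 0.2, 4.6]
gripper_width: 0.51
finger_force: 41.8
```

Call:
step_arm:
  increments:
    - [0, 0, 0, 0, 0, 0, 50]
    - [0, 0, 0, 0, 0, 0, 60]
    - [0, 0, 0, 0, 0, 0, 70]
    - [0, 0, 0, 0, 0, 0, 70]
    - [0, 0, 0, 0, 0, 0, 70]
    - [0, 0, -0.2, 0, 0, 0, 70]
    - [0, 0, -0.4, 0, 0, 0, 70]
    - [0, 0, -0.7, 0, 0, 0, 70]
    - [0, 0, -0.8, 0, 0, 0, 70]
    - [0, 0, -0.8, 0, 0, 0, 70]
    - [0, 0, -0.8, 0, 0, 0, 0]

```text
time: 15.45
tcp_pos: [0.6119, 0.0498, 0.1783]
eef_rot: [-0.122, 0.993, -0.0, 0.001]
contact_force: [1.3, -0.1, 0.1]
gripper_width: 0.668
finger_force: 0.0
```

```bash
python3 -c "
from h import *
th=np.radians(14.0); o=np.array([.6112,.0498])-.1*np.array([-np.sin(th),np.cos(th)])
R=np.array([[np.cos(th),-np.sin(th)],[np.sin(th),np.cos(th)]])
p=o+R@[-.139,-.07]; print('pad pred',p)
go(p[0],p[1],.09)
c=cam('scene'); F=c['frame']; cv2.imwrite('pics/d.png',cv2.resize(F[150:350,180:420,::-1],None,fx=3,fy=3))
"
```

```text
pad pred [ 0.51745562 -0.14877742]
t 15.45 tcp [611.9  49.8 178.3] yaw_y 104.0 tilt 0.09 w 0.6681095916215353 F [ 1.3 -0.1  0.1] ff 0.0
q [ 0.13  0.48 -0.34  1.7   0.18  0.99  1.54]
full-scale shift now [ 3.494 -4.246  2.202]
```

View pics/d.png

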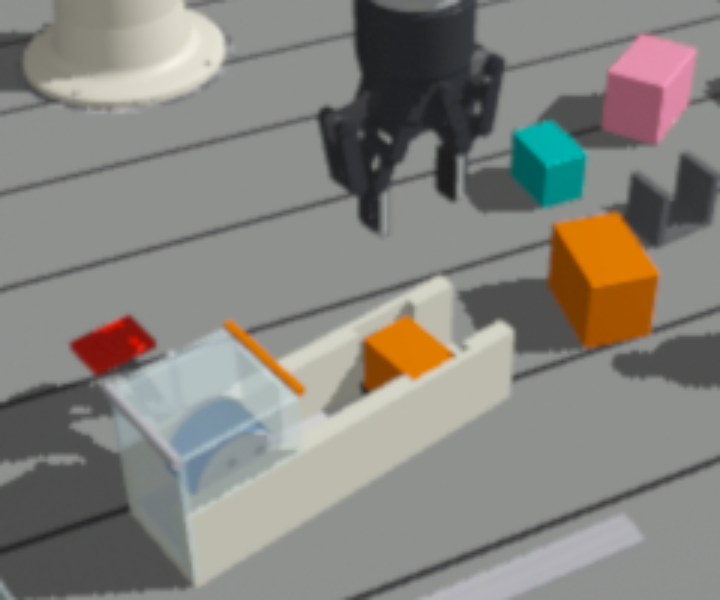

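Call:
step_arm:
  increments:
    - [0.3, -0.35, 0, 0, 0, 0, 0]
    - [0.3, -0.35, 0, 0, 0, 0, 0]
    - [0.3, -0.35, 0, 0, 0, 0, 0]
    - [0.3, -0.35, 0, 0, 0, 0, 0]
    - [0.3, -0.35, 0, 0, 0, 0, 0]
    - [0.3, -0.35, 0, 0, 0, 0, 0]
    - [0.3, -0.35, 0, 0, 0, 0, 0]
    - [0.3, -0.35, 0, 0, 0, 0, 0]
    - [0.3, -0.35, 0, 0, 0, 0, 0]
    - [0.3, -0.35, 0, 0, 0, 0, 0]
    - [0.3, -0.35, 0, 0, 0, 0, 0]
    - [0.23, -0.39, 0, 0, 0, 0, 0]
    - [0, 0, 0.7, 0, 0, 0, 0]
    - [0, 0, 0.7, 0, 0, 0, 0]
    - [0, 0, 0.6, 0, 0, 0, 0]
    - [0, 0, 0.4, 0, 0, 0, 0]
    - [0, 0, 0.1, 0, 0, 0, 0]
    - [0, 0, 0, 0, 0, 0, 0]
    - [0, 0, 0, 0, 0, 0, 0]

```text
time: 17.4
tcp_pos: [0.5157, -0.1497, 0.0759]
eef_rot: [-0.121, 0.993, -0.0, 0.0]
contact_force: [-0.2, 0.4, 1.4]
gripper_width: -0.002
finger_force: 0.0
```

```bash
python3 -c "
from h import *
go(.516,-.1485,.030)"
```

```text
t 17.4 tcp [ 515.7 -149.7   75.9] yaw_y 103.94 tilt 0.04 w -0.002053954950770564 F [-0.2  0.4  1.4] ff 0.0
q [ 0.44  0.49 -0.26  1.96  0.18  0.71  1.89]
full-scale shift now [-0.015  0.027  1.148]
```

Call:
step_arm:
  increments:
    - [0, 0, 0.1, 0, 0, 0, 0]
    - [0, 0, 0.1, 0, 0, 0, 0]
    - [0.008, 0, 0.1, 0, 0, 0, 0]
    - [0.008, 0, 0.1, 0, 0, 0, 0]
    - [0.008, 0, 0.1, 0, 0, 0, 0]
    - [0.008, 0, 0.1, 0, 0, 0, 0]
    - [0.008, 0, 0.1, 0, 0, 0, 0]
    - [0.008, 0, 0.1, 0, 0, 0, 0]
    - [0.008, 0, 0.1, 0, 0, 0, 0]
    - [0.008, 0, 0.1, 0, 0, 0, 0]
    - [0, 0, 0.1, 0, 0, 0, 0]
    - [0, 0, 0.04, 0, 0, 0, 0]
    - [0, 0, 0, 0, 0, 0, 0]

```text
time: 18.7
tcp_pos: [0.5113, -0.1507, 0.0314]
eef_rot: [-0.121, 0.993, -0.001, -0.002]
contact_force: [-10.8, 0.3, 25.0]
gripper_width: 0.001
finger_force: 13.7
```

Call:
step_arm:
  increments:
    - [0, 0, 0, 0, 0, 0, 0]
    - [0, 0, 0, 0, 0, 0, 0]
    - [0, 0, 0, 0, 0, 0, 0]
    - [0, 0, 0, 0, 0, 0, 0]
    - [0, 0, 0, 0, 0, 0, 0]
    - [0, 0, 0, 0, 0, 0, 0]
    - [0, 0, 0, 0, 0, 0, 0]
    - [0, 0, 0, 0, 0, 0, 0]
    - [0, 0, 0, 0, 0, 0, 0]
    - [0, 0, 0, 0, 0, 0, 0]
    - [0, 0, 0, 0, 0, 0, 0]
    - [0, 0, 0, 0, 0, 0, 0]
    - [0, 0, 0, 0, 0, 0, 0]
    - [0, 0, 0, 0, 0, 0, 0]
    - [0, 0, 0, 0, 0, 0, 0]

```text
time: 20.2
tcp_pos: [0.5112, -0.1507, 0.0314]
eef_rot: [-0.121, 0.993, -0.001, -0.002]
contact_force: [-10.1, -0.5, 24.6]
gripper_width: -0.004
finger_force: 13.4
```

```bash
python3 -c "
from h import *
c=cam('scene'); F=c['frame']; cv2.imwrite('pics/e.png',cv2.resize(F[150:350,180:420,::-1],None,fx=3,fy=3))
"
```

```text
(no output)
```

View pics/e.png

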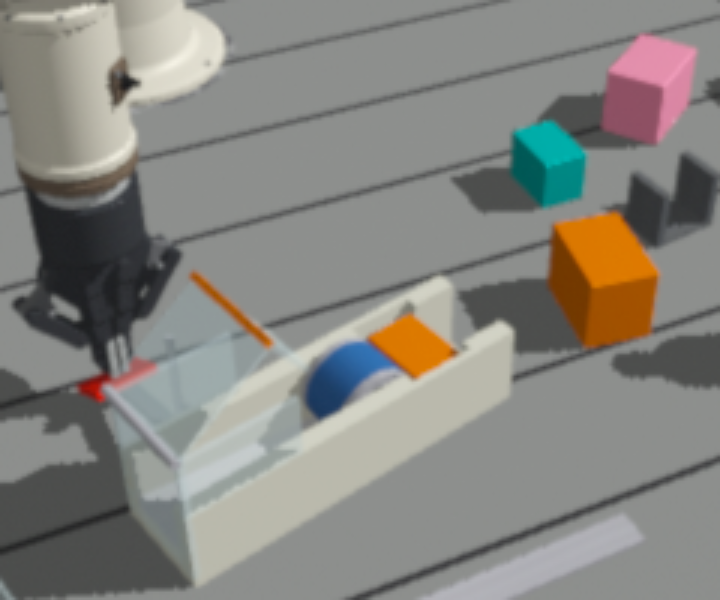

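The tin has rolled against the chock and the lid is up. Next I ease the pedal up slowly.

Call:
step_arm:
  increments:
    - [0, 0, -0.05, 0, 0, 0, 0]
    - [0, 0, -0.05, 0, 0, 0, 0]
    - [-0.004, 0, -0.05, 0, 0, 0, 0]
    - [-0.004, 0, -0.05, 0, 0, 0, 0]
    - [-0.004, 0, -0.05, 0, 0, 0, 0]
    - [-0.004, 0, -0.05, 0, 0, 0, 0]
    - [-0.004, 0, -0.05, 0, 0, 0, 0]
    - [-0.004, 0, -0.05, 0, 0, 0, 0]
    - [-0.004, 0, -0.05, 0, 0, 0, 0]
    - [-0.004, 0, -0.05, 0, 0, 0, 0]
    - [-0.004, 0, -0.05, 0, 0, 0, 0]
    - [-0.004, 0, -0.05, 0, 0, 0, 0]
    - [-0.004, 0, -0.05, 0, 0, 0, 0]
    - [-0.004, 0, -0.05, 0, 0, 0, 0]
    - [-0.004, 0, -0.05, 0, 0, 0, 0]
    - [-0.004, 0, -0.05, 0, 0, 0, 0]
    - [-0.004, 0, -0.05, 0, 0, 0, 0]
    - [0, 0, -0.05, 0, 0, 0, 0]
    - [0, 0, -0.05, 0, 0, 0, 0]
    - [0, 0, -0.05, 0, 0, 0, 0]

```text
time: 22.25
tcp_pos: [0.5154, -0.1488, 0.0696]
eef_rot: [-0.122, 0.993, 0.0, -0.0]
contact_force: [-0.1, 0.5, 0.1]
gripper_width: -0.001
finger_force: 0.0
```

Call:
step_arm:
  increments:
    - [0, 0, -0.04, 0, 0, 0, 0]
    - [0, 0, -0.04, 0, 0, 0, 0]
    - [0, 0, -0.04, 0, 0, 0, 0]
    - [0, 0, -0.05, 0, 0, 0, 0]
    - [0, 0, -0.05, 0, 0, 0, 0]
    - [0, 0, -0.1, 0, 0, 0, 0]
    - [0, 0, -0.4, 0, 0, 0, 0]
    - [0, 0, -0.7, 0, 0, 0, 0]
    - [0, 0, -0.7, 0, 0, 0, 0]
    - [0, 0, 0, 0, 0, 0, 0]
    - [0, 0, 0, 0, 0, 0, 0]

```text
time: 23.35
tcp_pos: [0.5159, -0.1493, 0.1553]
eef_rot: [-0.122, 0.993, -0.0, 0.001]
contact_force: [-0.7, 0.3, 0.6]
gripper_width: 0.002
finger_force: 0.0
```

```bash
python3 -c "
from h import *
c=cam('scene'); F=c['frame']; cv2.imwrite('pics/f.png',cv2.resize(F[150:350,180:420,::-1],None,fx=3,fy=3))
"
```

```text
(no output)
```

View pics/f.png

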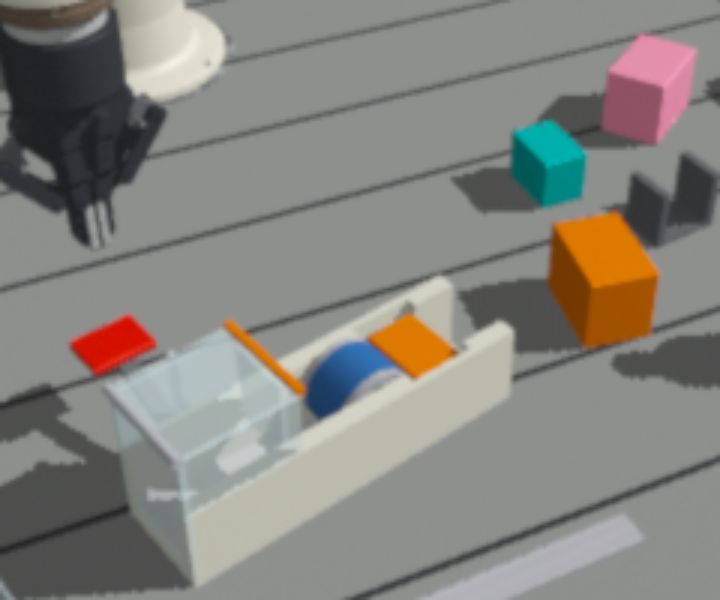

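The lid is shut, the tin rests against the chock, and the gripper is clear.

```bash
python3 -c "
from h import *
print(order.finish_job())"
```

```text
the job is handed in; nothing more can be done
None
```

The job is handed in: the last picture before hand-in shows the blue tin resting against the chock in the recess, the pedal back up and the lid shut after a slow release, at about 23 s of the 64 s allowed.

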